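Turn a leaf of the button sample book

ROBOT

A 6-joint arm with a two-finger parallel gripper is mounted at the origin on a cart in front of the work surface, level with it; the furniture and walls round the work are solid. World frame = base frame: x ahead of the robot, y to its left, z up, the work surface at z = 0. Lengths are in m, angles in rad, forces in N, time in s.
With the tool pointing down it reaches from about 0.375 to 0.9 m from the base axis. Payload 3.1 kg.
Tool frame: the origin (TCP) lies on the centre line of the jaws, within the pads' length; the fingertips stand 8 mm ahead of it and the grasp point (between the pads) lies 11 mm behind it; z points along the fingers, y is the line along which they close (so a half turn about z gives the same grasp; the last joint's range is limited). The gripper opens to 85 mm and grips with 20 to 120 N. Pads are 22 mm wide; open, the fingers measure 114 mm over their backs; the gripper's body (76 mm by 85 mm) begins 54 mm behind the grasp point. The pads swing forward as they close: fully open they stand 13 mm farther back than shut.
Start: joints at [1.002, 0.527, 1.433, -0, 1.181, -0.178], TCP at [0.238, 0.578, 0.239] pointing down, gripper open.
Joint ranges: [-3.08, 3.08], [-0.75, 2.2], [0.22, 2.44], [-1.43, 4.57], [0, 2.65], [-2.85, 2.85]. Speed limits (rad/s): [2.79, 2.79, 3.14, 3.14, 3.14, 3.14].

INTERFACE

Orientations are given as a unit quaternion [x, y, z, w].
In Python, from station import * gives the robot as it stands.
- The arm moves only by the tool play_rows, never from a script. Its argument "rows" is a list of rows, each a list of 3 entries, a list of its own where there are three numbers: the turn, a rotation vector about the tool's x, y, z in degrees, then the shift along the tool's x, y, z in mm, then the closure, from 0 (fully open) to 1 (shut). In form: [[[ax, ay, az], [dx, dy, dz], jaw], ...]. A call has 1 to 12 rows; each row shifts and turns the commanded pose from where the row before left it, along the tool's axes as they then stand; what a row does not reach is not made up. A row lasts 1/12 s, in which the tool goes at most 41.7 mm and 7.16 degrees, less where a joint would pass 70% of its speed; a pose out of reach is approached as far as the arm can. A call with a gripper value outside its range is refused whole. The fingers move at their own pace and stop on an object; "grip_force" is the grip in N (left out, the last holds). Time passes only in rows, so rows that do not move let the fingers close. It gives the time, the measured TCP pose, the force, the opening and the grip force at its end, in the units of the state.
- sense(): the state, without advancing time (a new reading comes with each control period).
- snapshot(name): name is "scene" or "top" or "wrist"; returns (picture, depth): 400x640x3 uint8, red, green, blue; 400x640 float32, m along the optical axis (not along the pixel's ray), 0 where there is no reading.
- get_calibration(name): a dict with "vfov" (degrees; the focal length in pixels is half the picture's height over the tangent of half this angle, whatever the lens; pixels are square), "cx", "cy" (the principal point, pixels), "k1" (the pictures are not rectified: a ray, as slopes to the right and down, at radius r is drawn at 1 + k1 r^2 times it, then the intrinsics apply), "xyz" and "attitude" of the camera in the world. Camera axes: x right, y down, z forward; pixel columns grow to the right and rows downward; lengths in m; the calibration is good to about 2 mm. A picture is of the moment at which its call begins: read the wrist's pose just before it. get_calibration takes no time and is no camera call; for the wrist camera it gives the pose at the moment of the call.
- sign_off(): hands the job in; it is judged then, once.
The state is a dict: "t": time; "q": joint angles; "qd": joint speeds; "tau": joint torques, N m; "tcp_pos": TCP position; "tool_rot": TCP orientation; "force": force on the tool from outside, world axes, zero at the start; "ft_torque": the same for the moment, N m; "finger_gap": opening from 0.0 (shut) to 1.0 (fully open); "gripper_force": force on a finger pad.
Only numpy, scipy, OpenCV 4.12 (cv2) and the standard library are available. Lean on these libraries where they do the work, as an engineer would, in place of code of your own. Each camera call takes 0.05 s, during which the arm holds its last target. There are 200 camera calls.

TASK

The button sample book lies open with its upper leaf (the one with the large buttons) standing partly raised over the right half. With the fingertips or the outside of the fingers, turn that leaf over the spine until it lies flat on the left half, so that the lower leaf with the small buttons is laid bare on the right. Turn it smoothly without flinging it, do not take it between the fingers, leave the lower leaf lying flat, do not lift or shift the book, and leave the things around it where they are.

Things in the scene. Friction and masses are not known exactly. Their poses are not given: they have to be found in the camera images.
- sample_book: button sample book lying open, dark wooden covers, 152 mm along the spine, 232 mm across, 1.2 kg, loose. Origin: underside, middle of the spine; x runs along the spine (away from the robot at yaw 0), y to its left half, z up. Covers 10 mm thick; two rubber rests on the left cover reach 21 mm; blocks at both spine ends (x = +-67 mm) 31 mm, three binder rings 38 mm above the worktop
- spine (a point): middle of the hinge axis shared by both leaves, 24 mm above the book's underside; the axis runs along the book's x
- upper_leaf (a joint): angle of the upper leaf about the spine: 0 = flat on the right half (book's -y), 1.57 = upright, 3.14 = flat on the left half (+y), the end stop; starts at 0.55 to 0.9. The hinge is stiff: the leaf stays at any angle where it is left, does not fall by itself, and about 1 N at its outer edge turns it
- leaf_edge (a point): middle of the outer (free) edge of the upper leaf, 100 mm from the hinge axis
- leaf_mid (a point): centre of the upper leaf, a rigid white board 120 mm along the spine, reaching from 6 to 100 mm from the axis, 5 mm thick, its middle plane through the axis, six large grey buttons (28 mm, 2.5 mm high) on the face that looks up at 0. Axes as the book's at 0, turning with the leaf, z square to the board
- lower_leaf (a joint): angle of the lower leaf about the same spine, same meaning as for the upper leaf; it lies flat on the right at 0 (its upper face 17 mm above the worktop, small wooden buttons 2.5 mm higher) and shall stay there. Same size and same stiff hinge
- thread_spool_5: gold thread spool, 25 mm across, 43 mm tall, standing beyond the book's right half; a bystander, loose; origin under its centre
- thread_spool_6: purple thread spool, 25 mm across, 43 mm tall, standing beyond the book's left half; a bystander, loose; origin under its centre
- dosing_cap_1: open white dosing cap, 65 mm across, 40 mm tall, standing farther left of the book; a bystander, loose; origin under its centre
- peg_1: clothes peg, 15x72x12 mm, lying left of the book; a bystander, loose; origin under its centre
- tape_measure: yellow tape measure, 64x56x53 mm, beyond the spine of the book; a bystander, loose; origin under its centre
- spare_knob: black appliance knob, 52 mm across, 23 mm tall, left of the book; a bystander, loose; origin under its centre

How it is judged:
By the outcome, as a careful person would: the job done as asked, in the order asked, and still so for the second after the job is handed in, with the robot touching nothing.
It also fails if it takes over 38 s, if anything falls off the work surface, if the arm or the gripper's body presses on something with over 40 N, if the wrist force passes 120 N, or if a joint passes its speed limit or range.

## Working session

There is one attempt and no reset: what is moved stays moved. The work goes in short steps, Python scripts to look and compute and a tool call to move; the robot and the scene stay as the last step left them, time stands still between calls to the robot, and variables do not carry over. Pictures are saved under pics/ and viewed, at most 10 in all, crops included, and the job is handed in when it is done.

Besides the shell and the picture viewer there is one more tool, called after "Emit:" as name(argument=value, ...) on one line, values as JSON. play_rows: Moves the arm, as the interface text tells. Its arguments: {"type":"object","properties":{"rows":{"type":"array","items":{"type":"array"}},"grip_force":{"type":"number"}},"required":["rows"]}

```bash
mkdir -p pics
cat > h.py <<'E'
from station import *
import numpy as np, cv2
from scipy.spatial.transform import Rotation as R
def cal(n):
    c=get_calibration(n); f=200/np.tan(np.radians(c['vfov'])/2); a=np.array(c['attitude'])
    M=R.from_quat(a).as_matrix() if a.size==4 else a
    return c,f,M
def world(n,depth,c=None):
    c,f,M=c or cal(n)
    v,u=np.mgrid[0:400,0:640].astype(float)
    K=np.array([[f,0,c['cx']],[0,f,c['cy']],[0,0,1]])
    p=cv2.undistortPoints(np.stack([u.ravel(),v.ravel()],1)[:,None],K,np.array([c['k1'],0,0,0.]))[:,0].reshape(400,640,2)
    P=np.dstack([p*depth[...,None],depth])@M.T+np.array(c['xyz']); P[depth<=0]=np.nan
    return P
E
python3 - <<'E'
from h import *
s=sense();print(s)
for n in['scene','top']:
    print(get_calibration(n)); p,d=snapshot(n); cv2.imwrite(f'pics/{n}0.png',p[...,::-1]); np.savez(f'{n}0.npz',p=p,d=d)
E
```

```text
{'t': 0.0, 'q': array([ 1.00147386e+00,  5.28461795e-01,  1.43391774e+00,  2.84642527e-05,
        1.18140591e+00, -1.78530694e-01]), 'qd': array([-0.00326383, -0.00029884,  0.00189263, -0.00149948, -0.00236123,
       -0.00167772]), 'tau': array([ 1.06703745e-03, -4.42340541e+01, -1.78027475e+01, -2.31284375e-04,
        8.38903827e-03, -3.19478886e-06]), 'tcp_pos': array([0.2376712 , 0.57728119, 0.23833138]), 'tool_rot': array([ 1.94160101e-01,  9.80969242e-01, -1.01582470e-03, -4.12734472e-04]), 'force': array([ 0.45695586,  0.25105657, -0.62947912]), 'ft_torque': array([ 0.1037517 , -0.01609072, -0.01269374]), 'gripper_force': 0.0, 'finger_gap': 0.9988871114451643}
{'vfov': 45.89579888711967, 'cx': 317.44743555526736, 'cy': 192.91353350020387, 'k1': 0.03772643731535097, 'xyz': array([-0.13986098, -0.313798  ,  0.7425595 ]), 'attitude': array([ 0.78976743, -0.44311316,  0.19848216, -0.37486392])}
{'vfov': 53.3296535142242, 'cx': 321.7341635359084, 'cy': 199.0022628238513, 'k1': -0.08655498374352713, 'xyz': array([0.47336165, 0.14003275, 1.1258032 ]), 'attitude': array([ 0.70710516, -0.70602933,  0.03324455, -0.02048603])}
```

View pics/scene0.png

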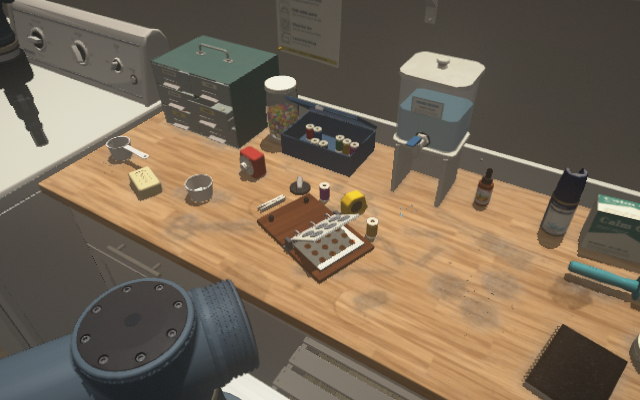

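View pics/top0.png

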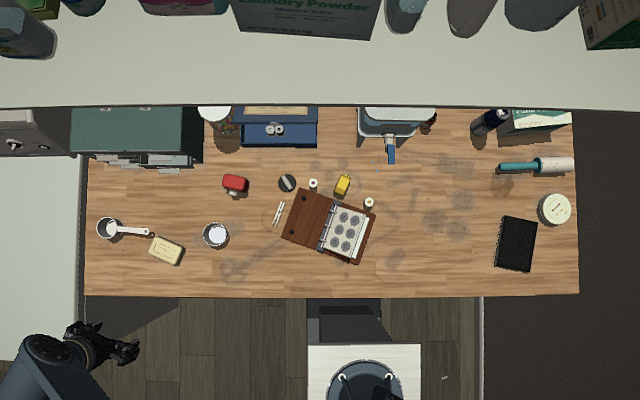

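The scene view shows the open book at about (315,235) with the leaf raised. In the top view the book is at about (328,225), with the spine running from (320,250) to (338,200). The purple spool is at (313,183), the gold spool at (369,202), the tape at (343,183) and the peg at (278,213).

Run:
```python
from h import *
z=np.load('top0.npz');p=z['p'];P=world('top',z['d'])
for n,u,v in[('table',250,260),('gold',369,202),('purp',313,183),('tape',343,183),('leafL',333,232),('leafR',362,220),('cover',305,220)]:print(n,P[v,u].round(4))
hsv=cv2.cvtColor(p,cv2.COLOR_RGB2HSV)
sub=(slice(180,275),slice(270,385))
# wood cover: dark brown
m=((hsv[...,2]<130)&(hsv[...,1]>90)).astype(np.uint8);k=np.zeros_like(m);k[sub]=m[sub]
k=cv2.morphologyEx(k,cv2.MORPH_OPEN,np.ones((3,3)))
n,l,st,c=cv2.connectedComponentsWithStats(k);print(st[1:],c[1:])
i=1+st[1:,4].argmax();Q=P[l==i];Q=Q[np.isfinite(Q[:,2])];print('cover z',np.percentile(Q[:,2],[5,50,95]));print(cv2.minAreaRect(Q[:,:2].astype(np.float32)*1000))
print(cv2.boxPoints(cv2.minAreaRect(Q[:,:2].astype(np.float32)*1000)))
w=((hsv[...,1]<60)&(hsv[...,2]>110)).astype(np.uint8);k=np.zeros_like(w);k[200:265,318:372]=w[200:265,318:372]
Q=P[k>0];Q=Q[np.isfinite(Q[:,2])];print('white',cv2.minAreaRect(Q[:,:2].astype(np.float32)*1000),np.percentile(Q[:,2],[1,10,50,90,99]))
cv2.imwrite('pics/crop.png',cv2.resize(p[170:280,260:390,::-1],None,fx=5,fy=5,interpolation=cv2.INTER_CUBIC))
```

```text
table [ 0.3867  0.3215 -0.0032]
gold [ 0.5482 -0.0094  0.0387]
purp [0.6    0.1445 0.0401]
tape [0.5984 0.0632 0.0558]
leafL [0.4661 0.0898 0.0409]
leafR [0.4978 0.0155 0.0828]
cover [0.4993 0.1667 0.0101]
[[ 281  188   52   61 1992]
 [ 340  195    3    3    9]
 [ 324  203   52   62  553]] [[306.51907631 217.96937751]
 [341.         196.        ]
 [355.50090416 236.6039783 ]]
cover z [0.00569169 0.00990674 0.01331542]
((507.5267639160156, 162.11965942382812), (104.20780181884766, 160.19432067871094), 70.1384506225586)
[[414.49188 140.32797]
 [565.1572   85.9022 ]
 [600.56165 183.91135]
 [449.8963  238.33713]]
white ((488.1264343261719, 51.7834587097168), (112.96913146972656, 167.45877075195312), 69.93944549560547) [0.00706084 0.01761908 0.05287651 0.08081555 0.08609117]
```

View pics/crop.png

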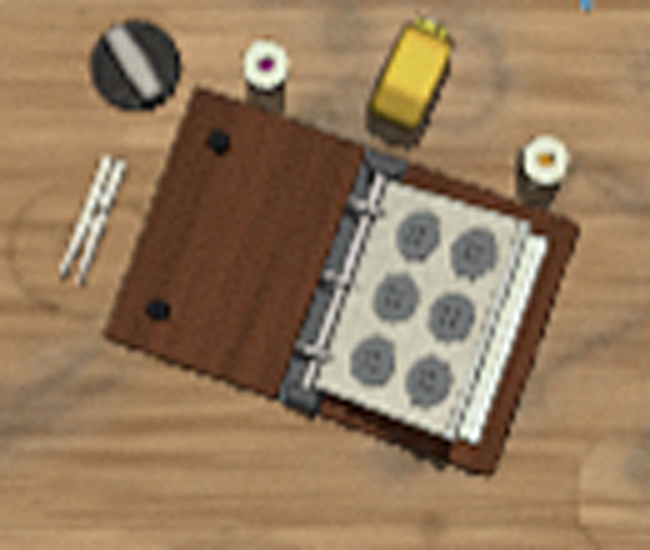

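The crop shows the cover corners at (196,88), (580,228), (490,473) and (107,335), the spine from (385,160) to (300,405), and the raised leaf edge from (527,225) to (460,437). Next I refine the book frame and the leaf angle.

```bash
cat >> h.py <<'E'
def ray(n,u,v,zp):
    c,f,M=cal(n);K=np.array([[f,0,c['cx']],[0,f,c['cy']],[0,0,1]])
    p=cv2.undistortPoints(np.array([[[u,v]]],float),K,np.array([c['k1'],0,0,0.]))[0,0]
    d=M@np.array([*p,1]);o=np.array(c['xyz']);return o+d*(zp-o[2])/d[2]
E
python3 - <<'E'
from h import *
cs=np.array([ray('top',260+(a+.5)/5-.5,170+(b+.5)/5-.5,.01) for a,b in[(196,88),(580,228),(490,473),(107,335)]])
print(cs.round(4),cs.mean(0),[np.linalg.norm(cs[i]-cs[i-1]).round(4) for i in range(4)])
e=cs[0]-cs[3]+cs[1]-cs[2];g=cs[0]-cs[1]+cs[3]-cs[2];print(np.degrees(np.arctan2(e[1],e[0])),np.degrees(np.arctan2(g[1],g[0]))-90)
yaw=np.arctan2(e[1],e[0]);ex=np.array([np.cos(yaw),np.sin(yaw)]);ey=np.array([-ex[1],ex[0]])
z=np.load('top0.npz');P=world('top',z['d']);Q=P[200:262,318:372].reshape(-1,3);Q=Q[np.isfinite(Q[:,2])]
q=Q[:,:2]-cs.mean(0)[:2];X=q@ex;Y=q@ey
k=(abs(X)<45)&(Y<-.02)&(Q[:,2]>.033)&(abs(X)<.05)
A=np.polyfit(Y[k],Q[k,2],1);print(A,np.degrees(np.arctan(A[0])),Y[k].min(),Q[k,2].max(),k.sum(),'z at Y0',A[1])
E
```

```text
[[ 0.5915  0.1845  0.01  ]
 [ 0.513  -0.0317  0.01  ]
 [ 0.3762  0.0197  0.01  ]
 [ 0.4529  0.2335  0.01  ]] [0.48342162 0.10151178 0.01      ] [np.float64(0.147), np.float64(0.23), np.float64(0.1461), np.float64(0.2271)]
-20.032530913849435 -19.849319956382985
[-0.69519635  0.0314078 ] -34.80688554178566 -0.08094174626420808 0.0885953934558863 893 z at Y0 0.03140779880156079
```

```bash
cat >> h.py <<'E'
H=np.array([.485,.102,0]);yaw=np.radians(-20)
B=np.array([[np.cos(yaw),-np.sin(yaw),0],[np.sin(yaw),np.cos(yaw),0],[0,0,1]])
def Rt(tau):
    t=np.radians(tau);x=np.array([0,np.cos(t),np.sin(t)]);z=np.array([0,np.sin(t),-np.cos(t)])
    return B@np.stack([x,np.cross(z,x),z],1)
def go(Y,Z,tau,X=0,s=None):
    "turn (deg, tool) and shift (mm) in present tool axes and in target tool axes"
    s=s or sense();M=R.from_quat(s['tool_rot']).as_matrix();T=Rt(tau)
    d=H+B@np.array([X,Y,Z])/1000-s['tcp_pos']
    return R.from_matrix(M.T@T).as_rotvec(degrees=True).round(1),(M.T@d*1000).round(1),(T.T@d*1000).round(1)
def contact(a,tau,r=80,h=24):
    a=np.radians(a);t=np.radians(tau);n=np.array([np.sin(a),np.cos(a)])
    C=np.array([0,h])+r*np.array([-np.cos(a),np.sin(a)])-2.5*n
    return C-8*np.array([np.sin(t),-np.cos(t)])-11*np.array([np.cos(t),np.sin(t)])
def where():
    s=sense();M=R.from_quat(s['tool_rot']).as_matrix();b=B.T@(s['tcp_pos']-H)*1000;z=B.T@M[:,2]
    print('t',round(s['t'],2),'book',b.round(1),'tau',np.degrees(np.arctan2(z[1],-z[2])).round(1),'F book',(B.T@s['force']).round(2),'q',s['q'].round(2))
E
python3 -c "
from h import *
where();print(go(-150,200,0))"
```

```text
t 0.1 book [-395.   362.1  238.4] tau -0.1 F book [ 0.27 -0.1   0.07] q [ 1.    0.53  1.43  0.    1.18 -0.18]
(array([-0.1,  0.1, 87.6]), array([-416. , -495.1,   39.2]), array([-512.1,  395. ,   38.4]))
```

Emit:
play_rows(rows=[[[0,0,7],[0,0,0],1],[[0,0,7],[0,0,0],1],[[0,0,7],[0,0,0],1],[[0,0,7],[0,0,0],1],[[0,0,7],[0,0,0],1],[[0,0,7],[0,0,0],1],[[0,0,7],[0,0,0],1],[[0,0,7],[0,0,0],1],[[0,0,7],[0,0,0],1],[[0,0,7],[0,0,0],1],[[0,0,7],[0,0,0],1],[[0,0,7],[0,0,0],1]])

```text
t: 1.1
tcp_pos: [0.2378, 0.5775, 0.2387]
tool_rot: [0.802, 0.597, -0.001, 0.0]
force: [-0.3, -0.2, -0.5]
finger_gap: 0.001
gripper_force: 0.0
```

Emit:
play_rows(rows=[[[0,0,3.6],[0,0,0],1],[[0,0,0],[-28,22,0],1],[[0,0,0],[-28,22,0],1],[[0,0,0],[-28,22,0],1],[[0,0,0],[-28,22,0],1],[[0,0,0],[-28,22,0],1],[[0,0,0],[-28,22,0],1],[[0,0,0],[-28,22,0],1],[[0,0,0],[-28,22,0],1],[[0,0,0],[-28,22,0],1]])

```text
t: 1.93
tcp_pos: [0.3378, 0.2717, 0.2392]
tool_rot: [0.819, 0.574, -0.0, 0.0]
force: [0.5, -0.6, -0.6]
finger_gap: -0.001
gripper_force: 0.0
```

Emit:
play_rows(rows=[[[0,0,0],[-28,22,4],1],[[0,0,0],[-28,22,4],1],[[0,0,0],[-28,22,4],1],[[0,0,0],[-28,22,4],1],[[0,0,0],[-28,22,4],1],[[0,0,0],[-28,22,4],1],[[0,0,0],[-28,22,4],1],[[0,0,0],[-28,22,4],1],[[0,0,0],[-28,22,4],1],[[0,0,0],[0,0,0],1]])

```text
t: 2.77
tcp_pos: [0.4414, -0.0369, 0.2031]
tool_rot: [0.821, 0.571, 0.001, 0.002]
force: [0.4, 0.4, 0.7]
finger_gap: 0.001
gripper_force: 0.0
```

```bash
python3 -c "
from h import *
where();print(go(-150,125,50))"
```

```text
t 2.77 book [   6.5 -145.5  203.1] tau -0.1 F book [0.28 0.5  0.66] q [-0.34  0.34  1.92 -0.    0.88  0.02]
(array([ 0.4, 50.1, -0.2]), array([-4.4, -6.9, 78. ]), array([-62.7,  -6.5,  46.7]))
```

Emit:
play_rows(rows=[[[0,6.3,0],[0,0,0],1],[[0,6.3,0],[0,0,0],1],[[0,6.3,0],[0,0,0],1],[[0,6.3,0],[0,0,0],1],[[0,6.3,0],[0,0,0],1],[[0,6.3,0],[0,0,0],1],[[0,6.3,0],[0,0,0],1],[[0,6.3,0],[0,0,0],1],[[0,0,0],[0,-6,0],1],[[0,0,0],[0,0,0],1]])

```text
t: 3.6
tcp_pos: [0.4309, -0.0287, 0.2025]
tool_rot: [0.742, 0.518, 0.348, -0.246]
force: [0.0, 0.7, 0.1]
finger_gap: -0.003
gripper_force: 0.0
```

Run:
```python
from h import *
where();print(go(-150,110,50));print(contact(35,50),contact(35,50,85))
p,d=snapshot('wrist');cv2.imwrite('pics/w1.png',p[...,::-1])
```

```text
t 3.6 book [  -6.1 -141.4  202.5] tau 50.4 F book [-0.22  0.66  0.06] q [-0.85  0.54  2.04  0.8   1.22 -1.05]
(array([-0.1, -0.4, -0.3]), array([-76.8,   6.6,  52.3]), array([-76.4,   6.1,  52.9]))
[-80.16512389  64.5540468 ] [-84.26088411  67.42192898]
```

View pics/w1.png

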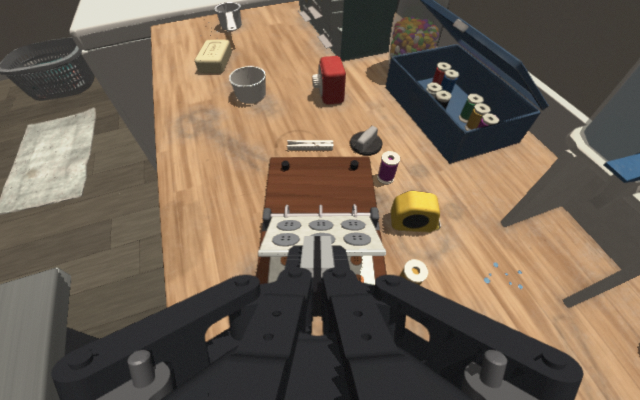

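The wrist view shows the closed fingers, centred on the leaf, at (320,250), with the gold spool to the right at (415,270). I'll lower the tool and slide it under the leaf.

Emit:
play_rows(rows=[[[0,0,0],[-13,1,12.5],1],[[0,0,0],[-13,1,12.5],1],[[0,0,0],[-13,1,12.5],1],[[0,0,0],[-13,1,12.5],1],[[0,0,0],[-13,1,12.5],1],[[0,0,0],[-13,1,12.5],1],[[0,0,0],[0,0,0],1]])

```text
t: 4.23
tcp_pos: [0.4406, -0.0224, 0.0943]
tool_rot: [0.741, 0.52, 0.347, -0.245]
force: [-0.3, 0.5, 0.4]
finger_gap: 0.002
gripper_force: 0.0
```

Run:
```python
from h import *
where();print(go(-88,55,50))
for n in['scene','wrist']:
    p,d=snapshot(n);cv2.imwrite(f'pics/{n}2.png',cv2.resize(p[150:300,220:420,::-1],None,fx=4,fy=4) if n=='scene' else p[...,::-1])
```

```text
t 4.23 book [   0.8 -132.1   94.3] tau 50.3 F book [-0.46  0.39  0.39] q [-0.82  0.79  2.07  0.92  1.03 -1.28]
(array([-0.2, -0.3,  0. ]), array([-2.1, -0.6, 59. ]), array([-1.8, -0.8, 59. ]))
```

View pics/scene2.png

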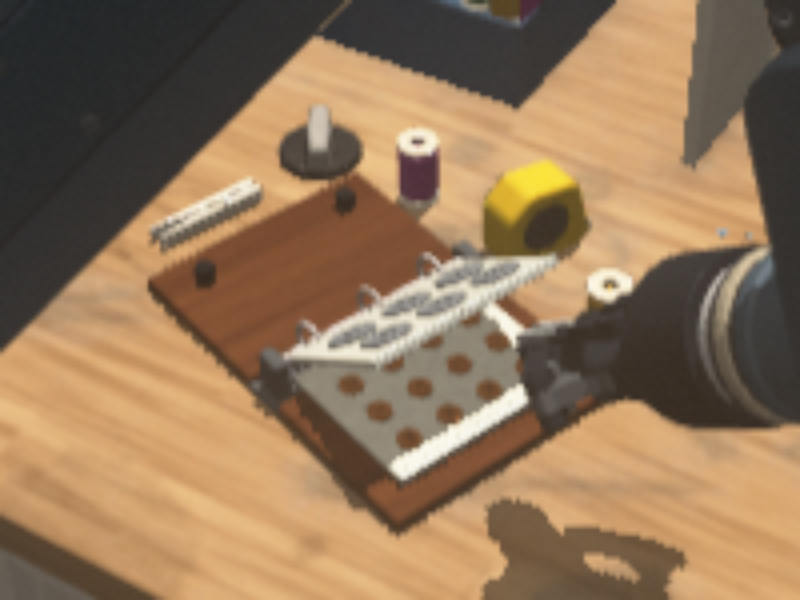

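The fingers at (560,370) stand right of and below the leaf edge, and nothing has been touched. Now I insert them under the leaf.

Emit:
play_rows(rows=[[[0,0,0],[0,0,15],1],[[0,0,0],[0,0,15],1],[[0,0,0],[0,0,15],1],[[0,0,0],[0,0,14],1],[[0,0,0],[0,0,0],1]])

```text
t: 4.75
tcp_pos: [0.456, 0.0211, 0.0586]
tool_rot: [0.74, 0.52, 0.348, -0.245]
force: [0.2, 0.1, -0.7]
finger_gap: 0.003
gripper_force: 0.0
```

Run:
```python
from h import *
where()
prev=None
for a,t in[(35,50),(45,48),(60,38),(75,28),(90,20),(105,14),(120,10),(135,6),(150,3),(165,0),(180,0)]:
    c=contact(a,t);o=''
    if prev is not None:
        d=c-prev[0];th=np.radians(prev[1]);o=(d@[np.cos(th),np.sin(th)],d@[np.sin(th),-np.cos(th)])
    print(a,t,c.round(1),'shift in prev tool x,z',np.round(o,1) if o else '');prev=(c,t)
p,d=snapshot('scene');cv2.imwrite('pics/scene3.png',cv2.resize(p[150:300,220:420,::-1],None,fx=4,fy=4))
```

```text
t 4.75 book [  0.4 -85.9  58.6] tau 50.4 F book [ 0.11  0.17 -0.68] q [-0.72  0.88  2.08  1.07  0.95 -1.37]
35 50 [-80.2  64.6] shift in prev tool x,z 
45 48 [-71.6  76. ] shift in prev tool x,z [14.2 -0.8]
60 38 [-55.8  91.6] shift in prev tool x,z [22.2  1.4]
75 28 [-36.6 102.5] shift in prev tool x,z [21.9  3.2]
90 20 [-15.6 107.8] shift in prev tool x,z [21.   5.2]
105 14 [  5.7 107. ] shift in prev tool x,z [19.7  8. ]
120 10 [ 25.6 100.5] shift in prev tool x,z [17.8 11.1]
135 6 [43.  89.1] shift in prev tool x,z [15.2 14.2]
150 3 [56.6 73.6] shift in prev tool x,z [11.9 16.9]
165 0 [65.6 55.1] shift in prev tool x,z [ 8.  18.9]
180 0 [69.  34.5] shift in prev tool x,z [ 3.4 20.6]
```

View pics/scene3.png

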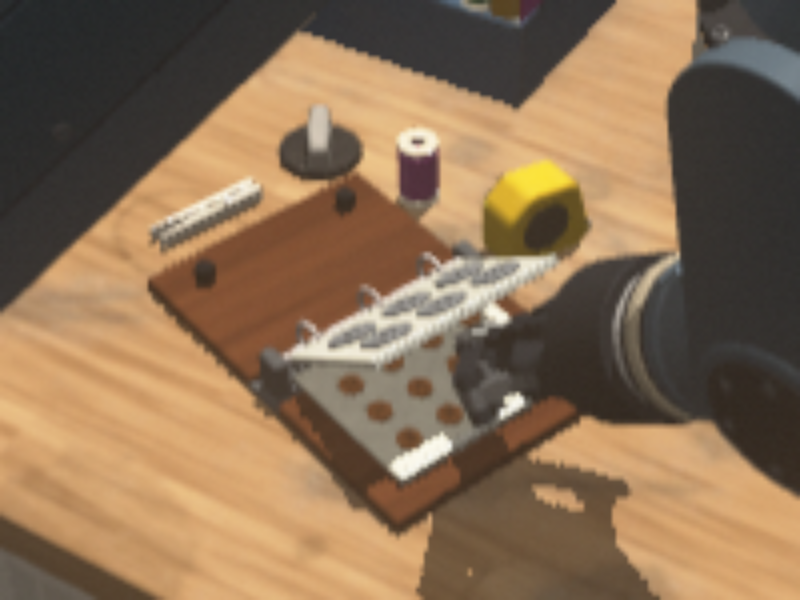

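The fingers are under the leaf, clear of both leaves, with the leaf edge at (556,260). I begin the turn.

Emit:
play_rows(rows=[[[0,-0.4,0],[3.8,0,0],1],[[0,-0.4,0],[3.8,0,0],1],[[0,-0.4,0],[3.8,0,0],1],[[0,-0.4,0],[3.8,0,0],1],[[0,-0.4,0],[3.8,0,0],1],[[0,-0.4,0],[3.8,0,0],1],[[0,-1.7,0],[3.7,0,-0.1],1],[[0,-1.7,0],[3.7,0,-0.1],1],[[0,-1.7,0],[3.7,0,-0.1],1],[[0,-1.7,0],[3.7,0,-0.1],1],[[0,-1.7,0],[3.7,0,-0.1],1],[[0,-1.7,0],[3.7,0,-0.1],1]])

```text
t: 5.8
tcp_pos: [0.4667, 0.0479, 0.0913]
tool_rot: [0.775, 0.543, 0.265, -0.185]
force: [-0.9, -0.0, -1.8]
finger_gap: 0.001
gripper_force: 0.3
```

Run:
```python
from h import *
where()
c,t=np.array(sense()['tcp_pos']),0
prev=None
b=B.T@(sense()['tcp_pos']-H)*1000
prev=(b[1:],38)
for a,t in[(75,28),(90,20),(105,14),(120,10),(135,6),(150,3),(165,0),(180,0)]:
    c=contact(a,t);d=c-prev[0];th=np.radians((prev[1]+t)/2);print(a,((d@[np.cos(th),np.sin(th)])/6).round(2),((d@[np.sin(th),-np.cos(th)])/6).round(2),round((t-prev[1])/6,2));prev=(c,t)
p,d=snapshot('scene');cv2.imwrite('pics/scene4.png',cv2.resize(p[150:300,220:420,::-1],None,fx=4,fy=4))
```

```text
t 5.8 book [  1.3 -57.1  91.3] tau 37.7 F book [-0.88 -0.37 -1.77] q [-0.55  0.69  2.09  0.99  0.8  -1.06]
75 3.89 0.29 -1.67
90 3.55 0.63 -1.33
105 3.35 1.15 -1.0
120 3.02 1.75 -0.67
135 2.61 2.28 -0.67
150 2.06 2.76 -0.5
165 1.42 3.11 -0.5
180 0.56 3.44 0.0
```

View pics/scene4.png

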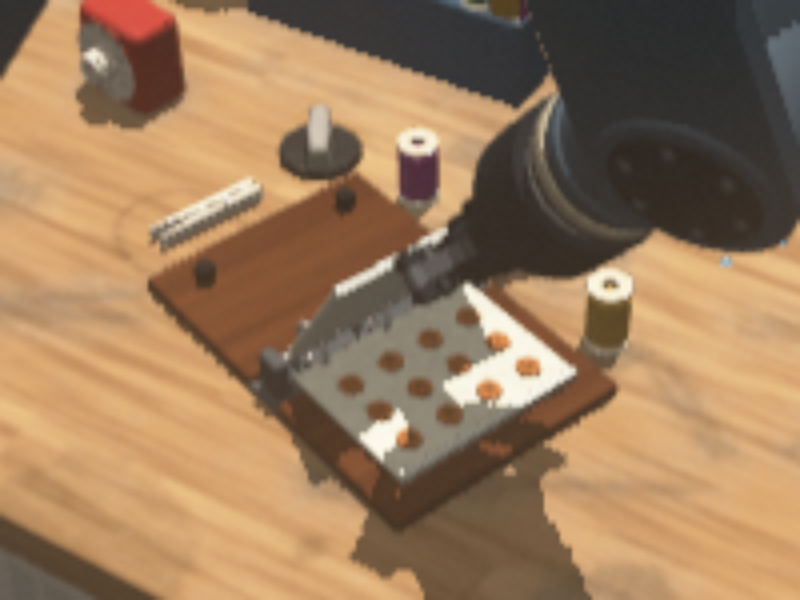

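The leaf is raised to about 60° with the fingers behind it at (435,270). The lower leaf is flat, the book hasn't moved, and the force is about 1.8 N. I continue.

Emit:
play_rows(rows=[[[0,-1.7,0],[3.9,0,0.3],1],[[0,-1.7,0],[3.9,0,0.3],1],[[0,-1.7,0],[3.9,0,0.3],1],[[0,-1.7,0],[3.9,0,0.3],1],[[0,-1.7,0],[3.9,0,0.3],1],[[0,-1.7,0],[3.9,0,0.3],1],[[0,-1.3,0],[3.6,0,0.6],1],[[0,-1.3,0],[3.6,0,0.6],1],[[0,-1.3,0],[3.6,0,0.6],1],[[0,-1.3,0],[3.6,0,0.6],1],[[0,-1.3,0],[3.6,0,0.6],1],[[0,-1.3,0],[3.6,0,0.6],1]])

```text
t: 6.85
tcp_pos: [0.4803, 0.0872, 0.1079]
tool_rot: [0.807, 0.565, 0.14, -0.099]
force: [-0.6, -0.8, -1.1]
finger_gap: 0.003
gripper_force: 0.3
```

Emit:
play_rows(rows=[[[0,-1,0],[3.4,0,1.2],1],[[0,-1,0],[3.4,0,1.2],1],[[0,-1,0],[3.4,0,1.2],1],[[0,-1,0],[3.4,0,1.2],1],[[0,-1,0],[3.4,0,1.2],1],[[0,-1,0],[3.4,0,1.2],1],[[0,-0.7,0],[3,0,1.7],1],[[0,-0.7,0],[3,0,1.7],1],[[0,-0.7,0],[3,0,1.7],1],[[0,-0.7,0],[3,0,1.7],1],[[0,-0.7,0],[3,0,1.7],1],[[0,-0.7,0],[3,0,1.7],1]])

```text
t: 7.85
tcp_pos: [0.494, 0.1259, 0.1007]
tool_rot: [0.816, 0.572, 0.068, -0.049]
force: [0.0, -0.2, 0.0]
finger_gap: 0.006
gripper_force: 0.2
```

Run:
```python
from h import *
where()
b=B.T@(sense()['tcp_pos']-H)*1000
prev=(b[1:],10)
for a,t in[(135,6),(150,3),(165,0),(180,0)]:
    c=contact(a,t);d=c-prev[0];th=np.radians((prev[1]+t)/2);print(a,((d@[np.cos(th),np.sin(th)])/6).round(2),((d@[np.sin(th),-np.cos(th)])/6).round(2),round((t-prev[1])/6,2));prev=(c,t)
p,d=snapshot('scene');cv2.imwrite('pics/scene5.png',cv2.resize(p[150:300,220:420,::-1],None,fx=4,fy=4))
```

```text
t 7.85 book [  0.3  25.5 100.7] tau 9.5 F book [ 0.12 -0.2   0.04] q [-0.06  0.58  1.9   0.27  0.63  0.06]
135 2.62 2.31 -0.67
150 2.06 2.76 -0.5
165 1.42 3.11 -0.5
180 0.56 3.44 0.0
```

View pics/scene5.png

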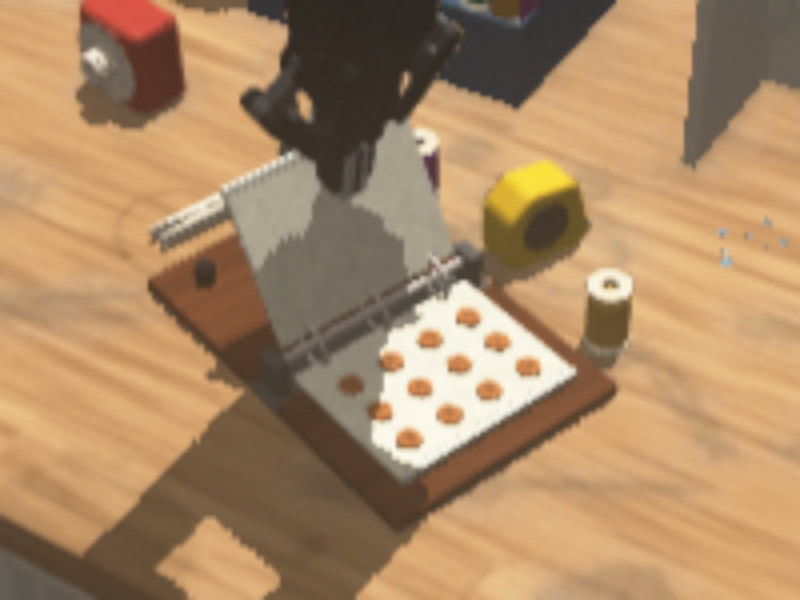

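The leaf is past upright, at about 120°, with the fingertips on it at (345,185). Nothing else has moved, so I carry on.

Emit:
play_rows(rows=[[[0,-0.7,0],[2.6,0,2.3],1],[[0,-0.7,0],[2.6,0,2.3],1],[[0,-0.7,0],[2.6,0,2.3],1],[[0,-0.7,0],[2.6,0,2.3],1],[[0,-0.7,0],[2.6,0,2.3],1],[[0,-0.7,0],[2.6,0,2.3],1],[[0,-0.5,0],[2.1,0,2.8],1],[[0,-0.5,0],[2.1,0,2.8],1],[[0,-0.5,0],[2.1,0,2.8],1],[[0,-0.5,0],[2.1,0,2.8],1],[[0,-0.5,0],[2.1,0,2.8],1],[[0,-0.5,0],[2.1,0,2.8],1]])

```text
t: 8.9
tcp_pos: [0.5055, 0.1551, 0.0732]
tool_rot: [0.819, 0.574, 0.017, -0.012]
force: [0.3, -0.6, 0.7]
finger_gap: 0.003
gripper_force: 0.2
```

Emit:
play_rows(rows=[[[0,-0.5,0],[1.4,0,3.1],1],[[0,-0.5,0],[1.4,0,3.1],1],[[0,-0.5,0],[1.4,0,3.1],1],[[0,-0.5,0],[1.4,0,3.1],1],[[0,-0.5,0],[1.4,0,3.1],1],[[0,-0.5,0],[1.4,0,3.1],1],[[0,0,0],[0.6,0,3.2],1],[[0,0,0],[0.6,0,3.2],1],[[0,0,0],[0.6,0,3.2],1],[[0,0,0],[0.6,0,3],1]])

```text
t: 9.73
tcp_pos: [0.5094, 0.1653, 0.0421]
tool_rot: [0.819, 0.574, -0.004, 0.003]
force: [0.4, 0.1, -0.0]
finger_gap: -0.001
gripper_force: 0.1
```

```bash
python3 -c "
from h import *
where()"
```

```text
t 9.73 book [ 1.2 67.8 42.1] tau -0.6 F book [ 0.31  0.19 -0.05] q [ 0.11  0.72  1.79 -0.02  0.63  0.47]
```

Emit:
play_rows(rows=[[[0,0,0],[0,0,1.5],1],[[0,0,0],[0,0,1.5],1],[[0,0,0],[0,0,1],1],[[0,0,0],[0,0,1],1],[[0,0,0],[0,0,0.8],1],[[0,0,0],[0,0,0.7],1],[[0,0,0],[0,0,0],1],[[0,0,0],[0,0,0],1]])

```text
t: 10.4
tcp_pos: [0.5093, 0.1652, 0.036]
tool_rot: [0.819, 0.574, -0.004, 0.003]
force: [-0.9, -0.1, -0.0]
finger_gap: 0.005
gripper_force: 0.0
```

Emit:
play_rows(rows=[[[0,0,0],[0,0,0.5],1],[[0,0,0],[0,0,0.5],1],[[0,0,0],[0,0,0],1]])

```text
t: 10.65
tcp_pos: [0.5094, 0.1653, 0.0349]
tool_rot: [0.819, 0.574, -0.004, 0.003]
force: [-0.3, 0.4, -1.0]
finger_gap: 0.001
gripper_force: 0.0
```

```bash
python3 -c "
from h import *
where()"
```

```text
t 10.65 book [ 1.3 67.8 34.9] tau -0.6 F book [-0.44  0.3  -1.02] q [ 0.11  0.74  1.8  -0.02  0.61  0.47]
```

Emit:
play_rows(rows=[[[0,0,0],[0,0,0.5],1],[[0,0,0],[0,0,0.5],1],[[0,0,0],[0,0,0],1],[[0,0,0],[0,0,0],1]])

```text
t: 10.98
tcp_pos: [0.5094, 0.1653, 0.0345]
tool_rot: [0.819, 0.574, -0.004, 0.003]
force: [-0.7, 0.3, 4.8]
finger_gap: -0.006
gripper_force: 2.6
```

Emit:
play_rows(rows=[[[0,0,0],[0,0,0.5],1],[[0,0,0],[0,0,0.5],1],[[0,0,0],[0,0,0],1],[[0,0,0],[0,0,0],1]])

```text
t: 11.32
tcp_pos: [0.5094, 0.1653, 0.0343]
tool_rot: [0.819, 0.574, -0.004, 0.003]
force: [-2.4, -0.4, 12.0]
finger_gap: -0.001
gripper_force: 5.9
```

The fingers reached the end stop at z = 34.4 mm, as predicted for a flat leaf. I retreat straight up and check.

Emit:
play_rows(rows=[[[0,0,0],[0,0,-2],1],[[0,0,0],[0,0,-10],1],[[0,0,0],[0,0,-20],1],[[0,0,0],[0,0,-30],1],[[0,0,0],[0,0,-30],1],[[0,0,0],[0,0,-30],1],[[0,0,0],[0,0,-20],1],[[0,0,0],[0,0,0],1]])

```text
t: 11.98
tcp_pos: [0.5127, 0.1671, 0.1797]
tool_rot: [0.819, 0.574, -0.0, 0.005]
force: [0.9, 0.3, -0.2]
finger_gap: 0.001
gripper_force: 0.0
```

Run:
```python
from h import *
where()
p,d=snapshot('scene');cv2.imwrite('pics/scene6.png',cv2.resize(p[150:300,220:420,::-1],None,fx=4,fy=4))
P=world('scene',d);Q=P[150:300,220:420].reshape(-1,3);Q=Q[np.isfinite(Q[:,2])];b=(Q-H)@B
for n,y0,y1 in[('left',30,98),('right',-98,-30)]:
    k=(abs(b[:,0])<.055)&(b[:,1]*1e3>y0)&(b[:,1]*1e3<y1)&(b[:,2]<.06);print(n,k.sum(),np.polyfit(b[k,1],b[k,2],1),np.percentile(b[k,2],[5,50,95]).round(4))
```

```text
t 11.98 book [  3.7  70.7 179.7] tau -0.4 F book [ 0.72  0.59 -0.16] q [ 0.11  0.49  1.71 -0.01  0.93  0.47]
left 960 [0.00106409 0.02619599] [0.0242 0.0263 0.0285]
right 1211 [0.00649213 0.01770153] [0.0148 0.0172 0.0201]
```

View pics/scene6.png

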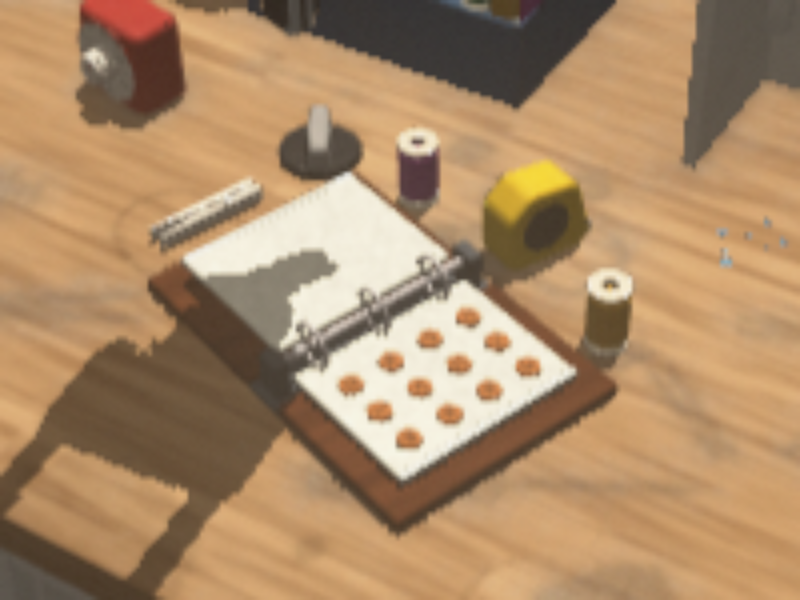

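The leaf lies flat on the left (top at 26 mm, slope about 0), the lower leaf is flat on the right, and nothing has shifted.

```bash
python3 -c "
from station import *
print(sign_off())"
```

```text
the job is handed in; nothing more can be done
None
```

The upper leaf now lies flat on the left half and the lower leaf with the small buttons is bare and flat on the right; I saw no shift in the book or the things around it, and I handed the job in at about 12 s.

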